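Zero the plunge router's fine-depth knob and lock it

TASK

Turn the router's fine-depth knob clockwise until its pointer stands at the index rib on the motor cap, leaving the lock ring slack. Then tighten the lock ring under the knob clockwise until it bites firmly on its shoulder, but do not force it on so hard that it drags the knob off the mark. Let go, and leave the spanner, tape measure and spare battery where they are.

Things in the scene. Friction and masses are not known exactly. Their poses are not given: they have to be found in the camera images.
- router: Cordless plunge router, upright, bolted by its base to a fixed plywood board 320 x 300 x 18 mm. Origin: centre of the board's underside; z up, -x the front. Its flat black motor cap is 243 mm above the origin. On the cap, on a vertical axis at x 0, y +60 mm, stands the adjuster: lock ring below, depth knob above. Nothing else rises over the cap.
- depth_knob (a joint): Angle of the depth knob, rad; 0 when its pointer is at the index rib, growing clockwise seen from above; it starts negative. It turns stiffly (about 0.45 N m) and stays where it is left. The ring rides round with it.
- knob_grip (a point): On the adjuster's axis, half-way up the free part of the depth knob: a black fluted cylinder 34 mm in diameter, from 11 mm below this point to 11 mm above it. Below that are a 4 mm thick skirt with the pointer, then a 1.5 mm gap and the ring.
- pointer_tip (a point): Tip of the pointer, a nose 6 mm wide on the knob's skirt reaching 24 mm from the axis, with a white line along it; a white line on the knob's top, from near its centre outwards, points the same way. Turns with the knob.
- index_mark (a point): Inner end, on top, of the index rib: a raised white rib 4 mm high on the cap, radial, from 32 to 47 mm from the axis, on the router's front (-x) side; the only raised one among flat ticks.
- ring_grip (a point): On the adjuster's axis, half-way up the lock ring's rim.
- lock_ring: Lock ring: knurled aluminium, 56 mm in diameter, 16 mm high, its underside 12 mm above the cap. Origin on its axis at cap height; z up. Threaded on the knob's stem; turned clockwise from above it runs with a steady drag of about 0.12 N m until, after 0.4 to 1.25 rad, it meets its shoulder.
- shoulder: The shoulder the ring tightens against, hidden in the ring, differently placed each time; turns with the knob. Origin on the axis at cap height. From first contact the ring's torque climbs steeply. The ring is tight and stays so after 0.25 N m or more in all (drag included); above about 0.45 N m it drags the knob round.
- spanner: Collet spanner, steel, 170 mm long, lying on the board in front of the router. Not to be disturbed. Origin: centre of its underside.
- tape_measure: Tape measure, 72 x 38 x 68 mm, standing on the table to the router's +y side. Not to be disturbed. Origin: centre of its underside.
- spare_battery: Spare battery, 115 x 76 x 62 mm, on the table to the router's -y side. Not to be disturbed. Origin: centre of its underside.

How it is judged:
On the way, in this order (a step that is already met when the one before it is completed fails the run):
1. the knob's pointer stands at the index rib (within 0.09 rad) while the lock ring is still slack (value of joint depth_knob between -0.09 and 0.09 rad and contact force between lock_ring and shoulder below 0.5 N), for 0.3 s.
2. the lock ring bears on its shoulder with the pointer still at the rib (value of joint depth_knob between -0.09 and 0.09 rad and contact force between lock_ring and shoulder above 3 N), for 0.2 s.
At the end, for the whole second after the job is handed in: The knob's pointer is within 0.09 rad (5 degrees) of the index rib and the lock ring stays tight, bearing on its shoulder with more than 3 N (all of step 2); the robot touches nothing.
It fails at once if the spanner, tape measure or spare battery is moved more than 15 mm (distance of any of spanner, tape_measure, spare_battery from where it was at the start of the episode above 0.015 m).
It also fails if it takes over 58 s, if anything falls off the work surface, if the arm or the gripper's body presses on something with over 40 N, if the wrist force passes 120 N, or if a joint passes its speed limit or range.

ROBOT

A 6-joint arm with a two-finger parallel gripper is mounted at the origin on the work surface. World frame = base frame: x ahead of the robot, y to its left, z up, the work surface at z = 0. Lengths are in m, angles in rad, forces in N, time in s.
With the tool pointing down it reaches from about 0.35 to 0.975 m from the base axis. Payload 4.9 kg.
Tool frame: the origin (TCP) lies on the centre line of the jaws, within the pads' length; the fingertips stand 14 mm ahead of it and the grasp point (between the pads) lies 5 mm behind it (manip.nose_length is the distance from the TCP to the fingertips, in m); z points along the fingers, y is the line along which they close (so a half turn about z gives the same grasp; the last joint's range is limited). The gripper opens to 85 mm and grips with 20 to 120 N. Pads are 22 mm wide; open, the fingers measure 114 mm over their backs; the gripper's body (76 mm by 85 mm) begins 54 mm behind the grasp point. The pads swing forward as they close: fully open they stand 13 mm farther back than shut.
Start: joints at [1.039, 0.053, 1.613, -0, 1.476, -0.119], TCP at [0.251, 0.572, 0.245] pointing down, gripper open.
Joint ranges: [-3.01, 3.01], [-1.01, 2.22], [0.06, 2.58], [-1.02, 4.17], [0.09, 2.62], [-3.14, 3.14]. Speed limits (rad/s): [2.57, 2.57, 3.14, 3.14, 3.14, 3.14].

INTERFACE

Orientations are given as a unit quaternion [w, x, y, z].
In Python, from plant import manip, imaging gives the robot as it stands.
- The arm moves only by the tool play_rows, never from a script. Its argument "commands" is a list of rows, each a list of 6 numbers: the shift along the tool's x, y, z in mm, then the turn, a rotation vector about the tool's x, y, z in degrees. A call has 1 to 5 rows; each row shifts and turns the commanded pose from where the row before left it, along the tool's axes as they then stand; what a row does not reach is not made up. A row lasts 1/12 s, in which the tool goes at most 41.7 mm and 7.16 degrees, less where a joint would pass 70% of its speed; a pose out of reach is approached as far as the arm can. A call is refused whole if a number of a shift passes 41.7 or a number of a turn 7.16, either way. A call with a gripper value outside its range is refused whole. "hand" is the finger opening in mm, from 0 to 85.4, set as the call begins (left out, the last holds). The fingers move at their own pace and stop on an object; the grip force is fixed at half the most. Time passes only in rows, so rows that do not move let the fingers close. It gives the time, the measured TCP pose, the force, the opening and the grip force at its end, in the units of the state.
- manip.state(): the state, without advancing time (a new reading comes with each control period).
- imaging.grab_frame(name): name is "scene" or "top" or "wrist"; returns a dict with "image" (384x512x3 uint8, red, green, blue), "fx", "fy", "cx", "cy" (pixels), "R" (3x3) and "t" (3): a world point X has camera coordinates R X + t; the wrist camera has in their place "mount" (4x4, takes a point from camera to tool coordinates, whose origin is the TCP and whose axes are the flange's). Camera axes: x right, y down, z forward; pixel columns grow to the right and rows downward; lengths in m; the calibration is good to about 2 mm. A picture is of the moment at which its call begins: read the wrist's pose just before it. There is no depth.
- manip.job_done(): hands the job in; it is judged then, once.
The state is a dict: "time": time; "joint_pos": joint angles; "joint_vel": joint speeds; "joint_efforts": joint torques, N m; "tool_pos": TCP position; "tool_rot": TCP orientation; "contact_force": force on the tool from outside, world axes, zero at the start; "ft_torque": the same for the moment, N m; "gripper_width": opening from 0.0 (shut) to 1.0 (fully open); "grasp_force": force on a finger pad.
Only numpy, scipy, OpenCV 4.12 (cv2) and the standard library are available. Lean on these libraries where they do the work, as an engineer would, in place of code of your own. Each camera call takes 0.05 s, during which the arm holds its last target. There are 200 camera calls.

## Working session

There is one attempt and no reset: what is moved stays moved. The work goes in short steps, Python scripts to look and compute and a tool call to move; the robot and the scene stay as the last step left them, time stands still between calls to the robot, and variables do not carry over. Pictures are saved under pics/ and viewed, at most 10 in all, crops included, and the job is handed in when it is done.

Besides the shell and the picture viewer there is one more tool, called after ">>>" by a JSON object that holds its "api" and its "payload". play_rows: Moves the arm, as the interface text tells. Its arguments: {"type":"object","properties":{"commands":{"type":"array","items":{"type":"array","items":{"type":"number"}}},"hand":{"type":"number"}},"required":["commands"]}

```bash
mkdir -p pics; ls
python3 - <<'E'
from plant import manip, imaging
import cv2,numpy as np
s=manip.state();print(s)
ims=[]
for n in ("scene","top"):
    f=imaging.grab_frame(n);np.savez(n+".npz",**f);cv2.imwrite(f"pics/{n}.png",f["image"][...,::-1]);print(n,f["fx"],f["cx"],f["cy"],f["R"],f["t"])
    ims.append(f["image"][...,::-1])
E
```

```text
pics
{'time': 0.0, 'joint_pos': array([ 1.03899648e+00,  5.33578782e-02,  1.61426734e+00, -1.31013913e-05,
        1.47597465e+00, -1.18998414e-01]), 'joint_vel': array([-0.00055274, -0.00055411, -0.00096766, -0.00058878,  0.00302574,
        0.00098248]), 'joint_efforts': array([ 1.83887758e-03, -3.93686271e+01, -3.70175743e+01,  1.94033910e-04,
        7.10450069e-03, -1.39820656e-05]), 'tool_pos': array([0.25044284, 0.57199861, 0.24407827]), 'tool_rot': array([-3.14661027e-04,  2.04937631e-01,  9.78774519e-01, -9.53023645e-04]), 'contact_force': array([ 0.31794398,  0.18548595, -0.64221756]), 'ft_torque': array([0.02478177, 0.00197263, 0.03719178]), 'grasp_force': 0.0, 'gripper_width': 1.0007022616088759}
scene 490.49007895663334 252.16468557262138 191.7520207471594 [[ 0.33383232  0.94247339  0.01731749]
 [ 0.76394761 -0.25974324 -0.59069239]
 [-0.55221375  0.21042187 -0.80671098]] [-0.21624474 -0.30737137  1.52365331]
top 487.01780755622764 255.612584177645 181.90049260700133 [[-3.54005724e-04 -9.99953897e-01  9.59576696e-03]
 [-9.96885900e-01 -4.03803411e-04 -7.88564491e-02]
 [ 7.88566884e-02 -9.59380041e-03 -9.96839797e-01]] [0.01649376 0.53982565 1.34770258]
```

View pics/top.png

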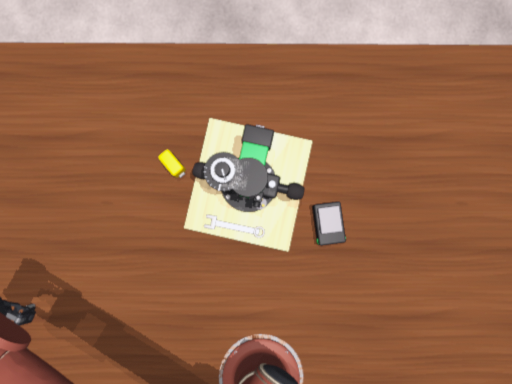

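View pics/scene.png

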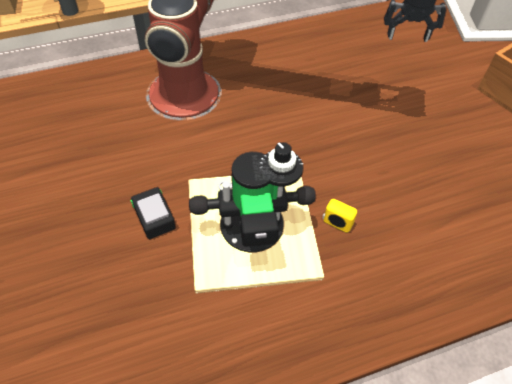

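The top view shows the board at about (248,185), yawed, with the adjuster (bright ring, black knob) at about (222,170). In the scene view the adjuster is at about (282,157). Next I measure the axis, the yaw and the knob line.

```bash
cat > h.py <<'E'
import numpy as np,cv2
def ray(f,u,v,z):
    d=np.array([(u-f["cx"])/f["fx"],(v-f["cy"])/f["fy"],1.]);R=f["R"];o=-R.T@f["t"];d=R.T@d
    return o+d*(z-o[2])/d[2]
E
python3 - <<'E'
from h import *
f=np.load("top.npz");im=f["image"];hsv=cv2.cvtColor(im,cv2.COLOR_RGB2HSV)
m=cv2.inRange(hsv,(20,30,150),(40,150,255));m[:100]=0;m[270:]=0
m=cv2.morphologyEx(m,cv2.MORPH_OPEN,np.ones((3,3)));
cs=cv2.findContours(m,0,2)[0];r=cv2.minAreaRect(np.vstack([c for c in cs if cv2.contourArea(c)>300]))
b=cv2.boxPoints(r);P=np.array([ray(f,*p,0.018) for p in b]);print(b,P,P.mean(0),[np.linalg.norm(P[i]-P[i-1]) for i in range(4)])
for n in ("top","scene"):
    f=np.load(n+".npz");im=f["image"]
    x,y=(222,170) if n=="top" else (282,157)
    c=im[y-22:y+22,x-22:x+22];g=cv2.cvtColor(c,cv2.COLOR_RGB2GRAY)
    w=(g>130).astype(np.uint8);k,l,st,ce=cv2.connectedComponentsWithStats(w)
    i=1+np.argmax(st[1:,4]);pts=np.argwhere(l==i)[:,::-1].astype(np.int32)
    e=cv2.fitEllipse(cv2.convexHull(pts));u,v=e[0][0]+x-22,e[0][1]+y-22
    print(n,e,u,v,ray(f,u,v,.271))
    cv2.imwrite(f"pics/c{n}.png",cv2.resize(c,None,fx=9,fy=9,interpolation=cv2.INTER_CUBIC)[...,::-1])
a=[cv2.imread(f"pics/c{n}.png") for n in("top","scene")];cv2.imwrite("pics/c.png",np.hstack(a))
E
```

```text
[[183.31766 228.07057]
 [207.97647 117.10588]
 [312.8     140.40001]
 [288.14117 251.3647 ]] [[ 0.41066217  0.21842221  0.018     ]
 [ 0.72492999  0.15193199  0.018     ]
 [ 0.65837223 -0.14597925  0.018     ]
 [ 0.34585581 -0.07414495  0.018     ]] [0.53495505 0.0375575  0.018     ] [np.float64(0.2996588215242533), np.float64(0.3212245491363208), np.float64(0.30525570564909027), np.float64(0.3206659930320324)]
top ((22.590862274169922, 28.207149505615234), (37.073753356933594, 50.34972381591797), 76.85476684570312) 222.59086227416992 176.20714950561523 [0.53315534 0.09476161 0.271     ]
scene ((21.5501651763916, 23.396770477294922), (25.064407348632812, 29.922687530517578), 96.21929168701172) 281.5501651763916 158.39677047729492 [0.55290787 0.09341803 0.271     ]
```

View pics/c.png

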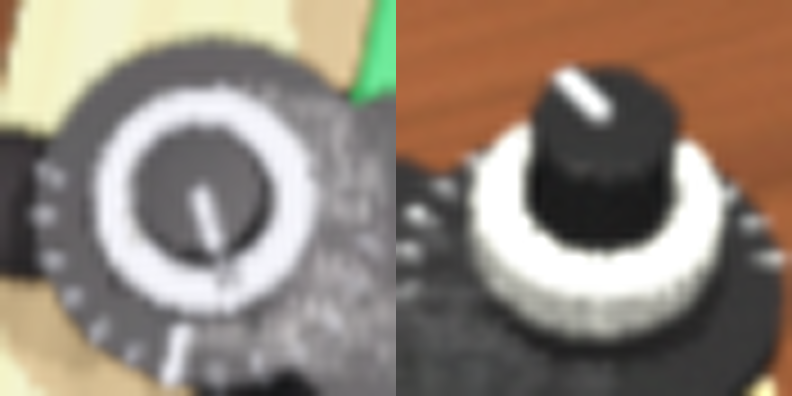

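The crop shows the ring centre at about (222.8,170.2) in the top view. The knob's line points about 17° right of straight down, and the rib at (219,187) lies about 12° left of it. So the knob needs about 29° clockwise. The board yaw of -12° agrees. I'm moving over the adjuster, rising as I go.

>>> {"api": "play_rows", "payload": {"commands": [[-20, -12, -30, 0, 0, 0], [-31, -21, -20, 0, 0, 0], [-31, -21, -20, 0, 0, 0], [-31, -21, -20, 0, 0, 0], [-31, -21, -10, 0, 0, 0]]}}

```text
time: 0.52
tool_pos: [0.3438, 0.4276, 0.3468]
tool_rot: [0.001, 0.205, 0.979, 0.001]
contact_force: [0.7, -0.0, 0.7]
gripper_width: 1.003
grasp_force: 0.0
```

>>> {"api": "play_rows", "payload": {"commands": [[-31, -21, -10, 0, 0, 0], [-31, -21, -10, 0, 0, 0], [-31, -21, -10, 0, 0, 0], [-31, -21, 0, 0, 0, 0], [-31, -21, 0, 0, 0, 0]]}}

```text
time: 0.93
tool_pos: [0.4436, 0.2686, 0.3749]
tool_rot: [0.001, 0.205, 0.979, 0.0]
contact_force: [0.2, -0.0, -0.8]
gripper_width: 1.001
grasp_force: 0.0
```

>>> {"api": "play_rows", "payload": {"commands": [[-31, -21, 0, 0, 0, 0], [-31, -21, 0, 0, 0, 0], [-31, -21, 0, 0, 0, 0], [-31, -21, 0, 0, 0, 0], [0, 0, 0, 0, 0, 0]]}}

```text
time: 1.35
tool_pos: [0.5249, 0.1386, 0.3729]
tool_rot: [-0.0, 0.208, 0.978, -0.001]
contact_force: [0.9, -0.3, -0.1]
gripper_width: 0.998
grasp_force: 0.0
```

Run:
```python
from plant import manip, imaging
from h import *
f=np.load("top.npz");print(ray(f,222.8,170.2,.271))
f=np.load("scene.npz");print(ray(f,260+0,0,.271)[:0],ray(f,260+22+.5,156.5,.2985))
s=manip.state();print(s["time"],s["tool_pos"],s["tool_rot"],s["joint_pos"],s["contact_force"],s["ft_torque"],manip.nose_length)
w=imaging.grab_frame("wrist");np.savez("w1.npz",pos=s["tool_pos"],rot=s["tool_rot"],**w);print(w["mount"],w["fx"],w["cx"],w["cy"])
cv2.imwrite("pics/w1.png",w["image"][...,::-1])
```

```text
[0.54702365 0.09435023 0.271     ]
[] [0.56987223 0.0868369  0.2985    ]
1.35 [0.52488103 0.1385552  0.37291812] [-1.92884796e-04  2.08297419e-01  9.78064574e-01 -1.35571299e-03] [ 0.12217808 -0.18609942  1.63141965 -0.00245732  1.69752053 -1.02925915] [ 0.92840064 -0.31835804 -0.09865084] [-0.00927899  0.04974909  0.02660055] 0.014
[[-3.45517328e-04 -9.58998535e-01 -2.83410814e-01  7.12070316e-02]
 [ 9.99999101e-01  3.57372492e-05 -1.34006526e-03 -9.44124741e-05]
 [ 1.29524895e-03 -2.83411023e-01  9.58997661e-01 -1.28998881e-01]
 [ 0.00000000e+00  0.00000000e+00  0.00000000e+00  1.00000000e+00]] 304.3920832509405 251.28120522354658 189.2964368667329
```

View pics/w1.png

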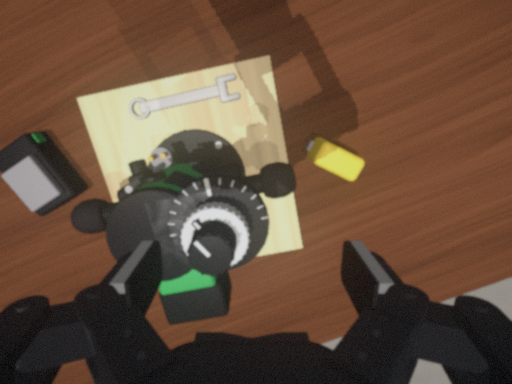

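The wrist view shows the ring around (218,233), the knob top at about (208,255) with its white line from (209,258) to (195,240), and the rib at (209,188). I'll project these to world points.

```bash
cat >> h.py <<'E'
from scipy.spatial.transform import Rotation as Ro
def wf(w,pos,q):
    M=w["mount"];Rt=Ro.from_quat(np.roll(q,-1)).as_matrix();Rc=Rt@M[:3,:3];o=Rt@M[:3,3]+pos
    return dict(fx=w["fx"],fy=w["fy"],cx=w["cx"],cy=w["cy"],R=Rc.T,t=-Rc.T@o)
def proj(f,X):
    c=f["R"]@X+f["t"];return np.array([f["cx"]+f["fx"]*c[0]/c[2],f["cy"]+f["fy"]*c[1]/c[2]])
E
python3 - <<'E'
from h import *
w=np.load("w1.npz");f=wf(w,w["pos"],w["rot"]);g=cv2.cvtColor(w["image"],cv2.COLOR_RGB2GRAY)
x0,y0,x1,y1=160,165,280,285
for th in (110,140):
  k,l,st,ce=cv2.connectedComponentsWithStats((g[y0:y1,x0:x1]>th).astype(np.uint8))
  for i in range(1,k):
    if st[i,4]<12: continue
    p=np.argwhere(l==i)[:,::-1]+[x0,y0]
    c=p.mean(0);d=np.linalg.svd(p-c,full_matrices=False)[2][0];s=(p-c)@d
    A,B=c+d*s.min(),c+d*s.max()
    print(th,st[i,4],c.round(1),A.round(1),B.round(1),[ray(f,*q,z)[:2].round(4) for z in(.2985,.247,.271) for q in (A,B)])
print(proj(f,np.array([.547,.0945,.2985])),proj(f,np.array([.547,.0945,.271])))
cv2.imwrite("pics/w1c.png",cv2.resize(w["image"][y0:y1,x0:x1],None,fx=5,fy=5,interpolation=cv2.INTER_CUBIC)[...,::-1])
E
```

```text
110 164 [252.2 169.2] [244.3 170.8] [264.4 166.7] [array([0.5006, 0.1436]), array([0.5035, 0.1572]), array([0.5109, 0.1374]), array([0.5145, 0.1545]), array([0.5061, 0.1403]), array([0.5094, 0.1558])]
110 122 [207.  188.1] [205.6 177.9] [208.  196.3] [array([0.4942, 0.1171]), array([0.5068, 0.1127]), array([0.5029, 0.1043]), array([0.5187, 0.0988]), array([0.4989, 0.1102]), array([0.5132, 0.1053])]
110 27 [194.9 186. ] [193.1 183. ] [196.7 189.2] [array([0.4939, 0.1075]), array([0.499 , 0.1078]), array([0.5025, 0.0923]), array([0.5089, 0.0926]), array([0.4985, 0.0994]), array([0.5042, 0.0997])]
110 18 [243.2 188.7] [245. 186.] [241.5 191.3] [array([0.5106, 0.1395]), array([0.5131, 0.1357]), array([0.5234, 0.1324]), array([0.5265, 0.1275]), array([0.5174, 0.1357]), array([0.5203, 0.1313])]
110 41 [185.8 194.5] [182.4 189.7] [189.5 199.7] [array([0.4953, 0.0985]), array([0.5038, 0.0997]), array([0.5042, 0.081 ]), array([0.5149, 0.0824]), array([0.5   , 0.0892]), array([0.5097, 0.0904])]
110 972 [270.6 226. ] [271.  192.1] [270.1 257.2] [array([0.522 , 0.1543]), array([0.5685, 0.1338]),
[... 3650 characters left out ...]
0.5209, 0.0648]), array([0.5232, 0.0692])]
140 14 [172.6 234.9] [170.  235.3] [175.1 234.5] [array([0.5224, 0.0741]), array([0.5233, 0.0777]), array([0.5382, 0.0503]), array([0.5393, 0.0549]), array([0.5308, 0.0614]), array([0.5319, 0.0655])]
140 100 [201.7 248.6] [194.5 241.5] [209.1 255.9] [array([0.5341, 0.0881]), array([0.549 , 0.0927]), array([0.5529, 0.0679]), array([0.5716, 0.0736]), array([0.5441, 0.0773]), array([0.5611, 0.0825])]
140 382 [190.8 279.7] [209.9 278. ] [161.8 282.2] [array([0.5662, 0.0849]), array([0.5545, 0.0496]), array([0.5931, 0.0639]), array([0.5784, 0.0196]), array([0.5805, 0.0737]), array([0.5672, 0.0336])]
[210.07511557 252.78972058] [214.51098284 236.76130521]
```

View pics/w1c.png

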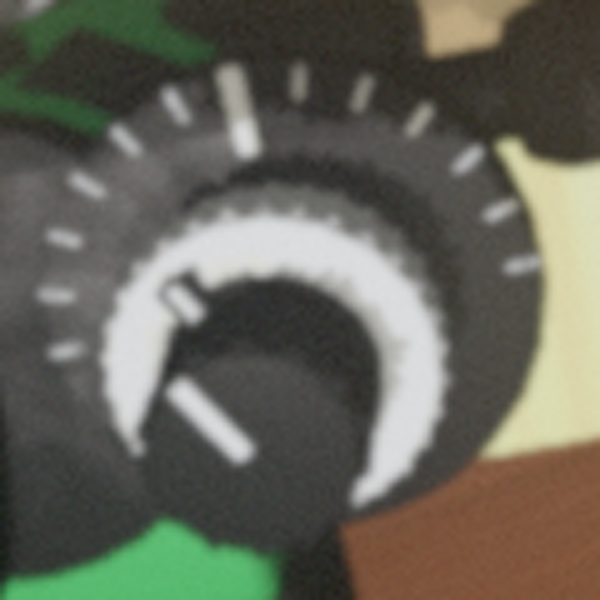

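The line points along 197.2° and the rib along about 167°, so the knob needs about 30° clockwise. The axis is at about (0.549, 0.0935): the wrist and top views agree to 2 mm, and the line's inner end and the 32 mm rib radius also fit. I'm centring, descending and gripping the knob.

>>> {"api": "play_rows", "payload": {"commands": [[-20, -16, 0, 0, 0, 0], [-20, -15, 0, 0, 0, 0], [0, 0, 20, 0, 0, 0], [0, 0, 20, 0, 0, 0], [0, 0, 0, 0, 0, 0]], "hand": 55}}

```text
time: 1.82
tool_pos: [0.5449, 0.0996, 0.3291]
tool_rot: [-0.004, 0.205, 0.979, -0.001]
contact_force: [-0.6, 0.6, -0.5]
gripper_width: 0.647
grasp_force: 0.0
```

```bash
cat >> h.py <<'E'
def st():
    from plant import manip
    s=manip.state();print(round(s["time"],2),s["tool_pos"].round(4),s["tool_rot"].round(4),"F",s["contact_force"].round(1),"M",s["ft_torque"].round(3),"w",round(s["gripper_width"]*85.4,1),round(s["grasp_force"],1),"j",s["joint_pos"].round(3),"tau6",round(float(s["joint_efforts"][5]),3))
    R=Ro.from_quat(np.roll(s["tool_rot"],-1)).as_matrix();print("yaw of x",np.degrees(np.arctan2(R[1,0],R[0,0])).round(2),"to axis (tool mm)",(R.T@(np.array([.549,.0935,.2935])-s["tool_pos"])*1e3).round(1))
    return s
E
python3 -c "
from h import *
st()"
```

```text
1.82 [0.5449 0.0996 0.3291] [-4.100e-03  2.047e-01  9.788e-01 -8.000e-04] F [-0.6  0.6 -0.5] M [-0.012 -0.007 -0.006] w 55.3 0.0 j [ 0.046 -0.148  1.669  0.     1.629 -1.112] tau6 -0.001
yaw of x 156.37 to axis (tool mm) [-6.4 -3.8 35.5]
```

>>> {"api": "play_rows", "payload": {"commands": [[0, 0, 0, 0, 0, 0], [0, 0, 0, 0, 0, 0]]}}

```text
time: 1.98
tool_pos: [0.5468, 0.0998, 0.3351]
tool_rot: [0.0, 0.204, 0.979, 0.0]
contact_force: [0.6, -0.0, 0.3]
gripper_width: 0.645
grasp_force: 0.0
```

```bash
python3 -c "
from h import *
s=st()
from plant import imaging
w=imaging.grab_frame('wrist');np.savez('w2.npz',pos=s['tool_pos'],rot=s['tool_rot'],**w)
cv2.imwrite('pics/w2.png',w['image'][...,::-1])
f=wf(w,s['tool_pos'],s['tool_rot']);print(proj(f,np.array([.549,.0935,.2985])),proj(f,np.array([.549,.0935,.271])))"
```

```text
1.98 [0.5468 0.0998 0.3351] [4.000e-04 2.044e-01 9.789e-01 2.000e-04] F [ 0.6 -0.   0.3] M [-0.004  0.016 -0.046] w 55.1 0.0 j [ 0.047 -0.15   1.661  0.     1.63  -1.113] tau6 0.002
yaw of x 156.41 to axis (tool mm) [-4.5 -4.9 41.6]
[243.5033841  232.61205064] [244.52948379 215.57948579]
```

View pics/w2.png

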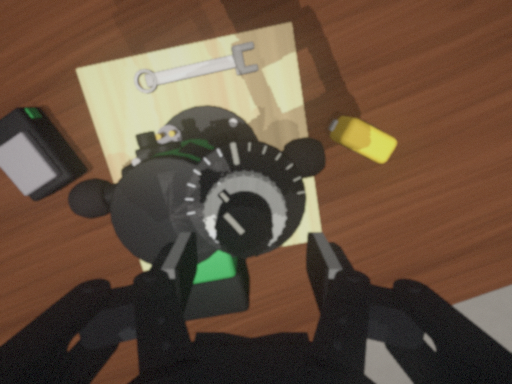

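Wrist view: the knob lies between the fingers, its line running from (225,212) to (241,232), and the rib is at (235,153). I'll re-measure from this settled pose.

```bash
cat >> h.py <<'E'
def blob(g,f,x,y,z,th=120,r=14):
    k,l,s,ce=cv2.connectedComponentsWithStats((g>th).astype(np.uint8))
    sub=l[y-3:y+4,x-3:x+4];v=sub[sub>0];i=np.bincount(v).argmax()
    p=np.argwhere(l==i)[:,::-1];c=p.mean(0);d=np.linalg.svd(p-c,full_matrices=False)[2][0];t=(p-c)@d
    A,B=[ray(f,*(c+d*e),z)[:2] for e in (t.min(),t.max())]
    if np.linalg.norm(A-[.549,.0935])>np.linalg.norm(B-[.549,.0935]): A,B=B,A
    print(len(p),"inner",A.round(4),"outer",B.round(4),"len",np.linalg.norm(B-A).round(4),"dir",np.degrees(np.arctan2(*(B-A)[::-1])).round(1))
    return A,B
E
python3 - <<'E'
from h import *
w=np.load("w2.npz");f=wf(w,w["pos"],w["rot"]);g=cv2.cvtColor(w["image"],cv2.COLOR_RGB2GRAY)
for th in(110,140):
    blob(g,f,233,222,.2985,th);blob(g,f,235,153,.247,th);
    try: blob(g,f,225,197,.2765,th)
    except Exception as e: print(e)
# ring outer: bright pixels radius fit
m=(g>110)&(np.hypot(*np.meshgrid(np.arange(512)-244,np.arange(384)-214))<55)
k,l,s,ce=cv2.connectedComponentsWithStats(m.astype(np.uint8));i=1+np.argmax(s[1:,4]);p=np.argwhere(l==i)[:,::-1]
h=cv2.convexHull(p.astype(np.int32))[:,0];P=np.array([ray(f,*q,.271)[:2] for q in h])
from scipy.optimize import least_squares
print(least_squares(lambda c:np.hypot(*(P-c).T)-.028,[.549,.0935],loss="soft_l1",f_scale=.001).x)
E
```

```text
147 inner [0.5487 0.0929] outer [0.534  0.0884] len 0.0155 dir -162.8
129 inner [0.5185 0.1001] outer [0.5027 0.1038] len 0.0163 dir 166.7
2189 inner [0.5495 0.1232] outer [0.5265 0.0735] len 0.0547 dir -114.8
101 inner [0.5483 0.0928] outer [0.5344 0.0885] len 0.0146 dir -162.8
91 inner [0.5178 0.1003] outer [0.5034 0.1037] len 0.0149 dir 166.9
25 inner [0.5322 0.0883] outer [0.5272 0.0869] len 0.0052 dir -164.4
[0.54804921 0.09382329]
```

>>> {"api": "play_rows", "payload": {"commands": [[-4, -5, 15, 0, 0, 0], [0, 0, 15, 0, 0, 0], [0, 0, 11.5, 0, 0, 0], [0, 0, 0, 0, 0, 0], [0, 0, 0, 0, 0, 0]]}}

```text
time: 2.45
tool_pos: [0.5482, 0.0928, 0.2916]
tool_rot: [-0.001, 0.205, 0.979, -0.0]
contact_force: [0.9, 0.2, 0.1]
gripper_width: 0.645
grasp_force: 0.0
```

```bash
python3 -c "
from h import *
st()"
```

```text
2.45 [0.5482 0.0928 0.2916] [-9.000e-04  2.049e-01  9.788e-01 -2.000e-04] F [0.9 0.2 0.1] M [ 0.004 -0.031  0.021] w 55.1 0.0 j [ 0.034 -0.134  1.718 -0.     1.56  -1.124] tau6 -0.001
yaw of x 156.35 to axis (tool mm) [-0.4  1.  -1.9]
```

>>> {"api": "play_rows", "payload": {"commands": [[0, 0.5, -1.5, 0, 0, 0], [0, 0, 0, 0, 0, 0], [0, 0, 0, 0, 0, 0], [0, 0, 0, 0, 0, 0], [0, 0, 0, 0, 0, 0]], "hand": 20}}

```text
time: 2.87
tool_pos: [0.5495, 0.0936, 0.296]
tool_rot: [0.001, 0.205, 0.979, 0.001]
contact_force: [-0.6, 1.8, 4.9]
gripper_width: 0.368
grasp_force: 59.9
```

```bash
python3 -c "
from h import *
st()"
```

```text
2.87 [0.5495 0.0936 0.296 ] [1.400e-03 2.048e-01 9.788e-01 6.000e-04] F [-0.6  1.8  4.9] M [ 0.17   0.082 -0.016] w 31.4 59.9 j [ 0.035 -0.136  1.712  0.     1.562 -1.123] tau6 -0.0
yaw of x 156.36 to axis (tool mm) [ 0.4 -0.3  2.5]
```

>>> {"api": "play_rows", "payload": {"commands": [[0, 0, 0, 0, 0, 5], [0, 0, 0, 0, 0, 5], [0, 0, 0, 0, 0, 5], [0, 0, 0, 0, 0, 5], [0, 0, 0, 0, 0, 5]]}}

```text
time: 3.28
tool_pos: [0.5492, 0.0932, 0.296]
tool_rot: [0.001, 0.413, 0.911, 0.0]
contact_force: [-1.4, -0.4, 6.2]
gripper_width: 0.371
grasp_force: 60.1
```

>>> {"api": "play_rows", "payload": {"commands": [[0, 0, 0, 0, 0, 3], [0, 0, 0, 0, 0, 0], [0, 0, 0, 0, 0, 0]]}}

```text
time: 3.53
tool_pos: [0.5491, 0.0931, 0.296]
tool_rot: [0.001, 0.436, 0.9, 0.0]
contact_force: [-1.0, -0.4, 5.9]
gripper_width: 0.371
grasp_force: 60.3
```

```bash
python3 -c "
from h import *
s=st()
from plant import imaging
w=imaging.grab_frame('wrist');np.savez('w3.npz',pos=s['tool_pos'],rot=s['tool_rot'],**w)
f=wf(w,s['tool_pos'],s['tool_rot'])
for r in((.007,.2985),(.0215,.2765)):
  for a in(160,165,170,175): print(r,a,proj(f,np.array([.5485+r[0]*np.cos(np.radians(a)),.0935+r[0]*np.sin(np.radians(a)),r[1]])).round(1))
c=proj(f,np.array([.5485,.0935,.2985])).astype(int);print(c)
cv2.imwrite('pics/w3.png',cv2.resize(w['image'][c[1]-90:c[1]+60,c[0]-75:c[0]+75],None,fx=4,fy=4,interpolation=cv2.INTER_CUBIC)[...,::-1])"
```

```text
3.53 [0.5491 0.0931 0.296 ] [1.000e-03 4.357e-01 9.001e-01 2.000e-04] F [-1.  -0.4  5.9] M [ 0.014  0.355 -0.051] w 31.7 60.3 j [ 3.500e-02 -1.360e-01  1.712e+00 -1.000e-03  1.564e+00 -6.340e-01] tau6 -0.01
yaw of x 128.34 to axis (tool mm) [0.4 0.1 2.5]
(0.007, 0.2985) 160 [242.5 246. ]
(0.007, 0.2985) 165 [241.4 246.7]
(0.007, 0.2985) 170 [240.3 247.5]
(0.007, 0.2985) 175 [239.4 248.3]
(0.0215, 0.2765) 160 [228.7 204.6]
(0.0215, 0.2765) 165 [225.7 206.6]
(0.0215, 0.2765) 170 [223.  208.7]
(0.0215, 0.2765) 175 [220.5 211.1]
[250 257]
```

View pics/w3.png

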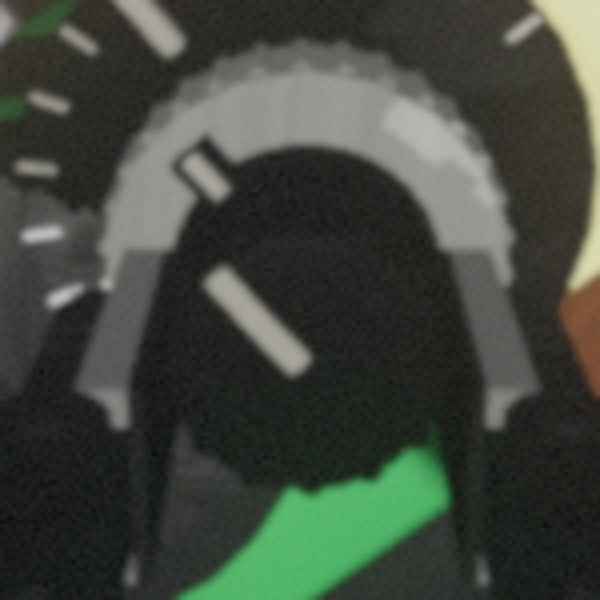

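The knob turned with the grip. Crop: the top line runs from (297,362) to (215,275), the pointer is at (205,175) and the rib's inner end at (172,45). Now the angles.

```bash
cat > m.py <<'E'
import sys
from h import *
w=np.load(sys.argv[1]);f=wf(w,w["pos"],w["rot"]);g=cv2.cvtColor(w["image"],cv2.COLOR_RGB2GRAY)
a=float(sys.argv[2]);C=np.array([.5485,.0935,0])
for r,z,aa in((.007,.2985,a),(.0395,.247,167.)):
    p=proj(f,C+[r*np.cos(np.radians(aa)),r*np.sin(np.radians(aa)),z]).round().astype(int)
    for th in(80,100,120):
        try: blob(g,f,p[0],p[1],z,th)
        except Exception as e: print(p,e)
E
python3 m.py w3.npz 169
```

```text
281 inner [0.5488 0.0929] outer [0.533  0.0961] len 0.0161 dir 168.3
251 inner [0.5488 0.0931] outer [0.5334 0.096 ] len 0.0157 dir 169.2
212 inner [0.5484 0.093 ] outer [0.5337 0.096 ] len 0.0151 dir 168.6
231 inner [0.5189 0.1004] outer [0.5028 0.1039] len 0.0165 dir 167.7
199 inner [0.5185 0.1004] outer [0.5028 0.104 ] len 0.0161 dir 167.3
167 inner [0.5184 0.1005] outer [0.5032 0.1038] len 0.0156 dir 167.6
```

>>> {"api": "play_rows", "payload": {"commands": [[0, 0, 0, 0, 0, 1.2], [0, 0, 0, 0, 0, 0], [0, 0, 0, 0, 0, 0]]}}

```text
time: 3.83
tool_pos: [0.5491, 0.0931, 0.296]
tool_rot: [0.001, 0.445, 0.896, 0.0]
contact_force: [-2.3, -0.3, 6.2]
gripper_width: 0.373
grasp_force: 60.3
```

>>> {"api": "play_rows", "payload": {"commands": [[0, 0, 0, 0, 0, 0], [0, 0, 0, 0, 0, 0], [0, 0, 0, 0, 0, 0], [0, 0, 0, 0, 0, 0], [0, 0, 0, 0, 0, 0]], "hand": 80}}

```text
time: 4.25
tool_pos: [0.5487, 0.0933, 0.2937]
tool_rot: [-0.0, 0.445, 0.895, -0.0]
contact_force: [0.2, -0.0, -0.8]
gripper_width: 0.935
grasp_force: 0.0
```

```bash
python3 -c "
from h import *
s=st()
from plant import imaging
w=imaging.grab_frame('wrist');np.savez('w4.npz',pos=s['tool_pos'],rot=s['tool_rot'],**w)"; python3 m.py w4.npz 168
```

```text
4.25 [0.5487 0.0933 0.2937] [-3.000e-04  4.451e-01  8.955e-01 -2.000e-04] F [ 0.2 -0.  -0.8] M [ 0.016 -0.081 -0.025] w 79.8 0.0 j [ 0.035 -0.135  1.715 -0.     1.562 -0.614] tau6 0.0
yaw of x 127.14 to axis (tool mm) [-0.   0.4  0.2]
292 inner [0.5488 0.0929] outer [0.533  0.0963] len 0.0161 dir 167.8
256 inner [0.5488 0.0931] outer [0.5333 0.0962] len 0.0158 dir 168.7
216 inner [0.5485 0.093 ] outer [0.5337 0.0962] len 0.0152 dir 167.6
241 inner [0.5189 0.1004] outer [0.5026 0.104 ] len 0.0167 dir 167.3
201 inner [0.5185 0.1004] outer [0.503 0.104] len 0.0159 dir 167.1
168 inner [0.5185 0.1006] outer [0.5031 0.1039] len 0.0158 dir 167.8
```

The knob is at 168.0° and the rib at 167.4°, so it stands on the mark. I'm going down to the ring and gripping it.

>>> {"api": "play_rows", "payload": {"commands": [[0, 0, 10, 0, 0, 0], [0, 0, 10, 0, 0, 0], [0, 0, 9, 0, 0, 0], [0, 0, 0, 0, 0, 0], [0, 0, 0, 0, 0, 0]]}}

```text
time: 4.72
tool_pos: [0.5481, 0.0933, 0.2634]
tool_rot: [-0.001, 0.445, 0.896, -0.001]
contact_force: [0.3, 1.1, 0.8]
gripper_width: 0.934
grasp_force: 0.0
```

>>> {"api": "play_rows", "payload": {"commands": [[0, 0, 0, 0, 0, 0], [0, 0, 0, 0, 0, 0], [0, 0, 0, 0, 0, 0], [0, 0, 0, 0, 0, 0], [0, 0, 0, 0, 0, 0]], "hand": 45}}

```text
time: 5.13
tool_pos: [0.549, 0.0932, 0.2663]
tool_rot: [0.001, 0.445, 0.896, 0.0]
contact_force: [-3.0, -1.1, 4.6]
gripper_width: 0.629
grasp_force: 64.1
```

```bash
python3 -c "
from h import *
st()"
```

```text
5.13 [0.549  0.0932 0.2663] [5.000e-04 4.450e-01 8.955e-01 1.000e-04] F [-3.  -1.1  4.6] M [-0.114  0.469  0.005] w 53.7 64.1 j [ 0.035 -0.122  1.749 -0.     1.514 -0.614] tau6 0.003
yaw of x 127.15 to axis (tool mm) [  0.2   0.2 -27.2]
```

>>> {"api": "play_rows", "payload": {"commands": [[0, 0, 0, 0, 0, 4], [0, 0, 0, 0, 0, 4], [0, 0, 0, 0, 0, 4], [0, 0, 0, 0, 0, 4], [0, 0, 0, 0, 0, 4]]}}

```text
time: 5.55
tool_pos: [0.5487, 0.0931, 0.2663]
tool_rot: [0.0, 0.595, 0.804, -0.0]
contact_force: [-4.2, -0.7, 4.9]
gripper_width: 0.632
grasp_force: 64.4
```

```bash
cat > s.py <<'E'
from h import *
import sys
s=st()
if len(sys.argv)>1:
    from plant import imaging
    w=imaging.grab_frame('wrist');np.savez(sys.argv[1],pos=s['tool_pos'],rot=s['tool_rot'],**w)
E
python3 s.py w5.npz; python3 m.py w5.npz 168
```

```text
5.55 [0.5487 0.0931 0.2663] [ 2.000e-04  5.950e-01  8.037e-01 -3.000e-04] F [-4.2 -0.7  4.9] M [-0.185  0.683  0.165] w 54.0 64.4 j [ 3.500e-02 -1.220e-01  1.749e+00 -1.000e-03  1.515e+00 -2.620e-01] tau6 -0.548
yaw of x 106.97 to axis (tool mm) [  0.3   0.4 -27.2]
421 inner [0.5487 0.0926] outer [0.533  0.0959] len 0.0161 dir 168.3
372 inner [0.5485 0.0926] outer [0.5332 0.0958] len 0.0157 dir 168.3
317 inner [0.5483 0.0926] outer [0.5333 0.0957] len 0.0154 dir 168.3
34589 inner [0.5211 0.1814] outer [0.4211 0.0199] len 0.19 dir -121.8
278 inner [0.5186 0.1007] outer [0.5026 0.1043] len 0.0164 dir 167.3
234 inner [0.5184 0.1007] outer [0.5031 0.1041] len 0.0157 dir 167.4
```

>>> {"api": "play_rows", "payload": {"commands": [[0, 0, 0, 0, 0, 2], [0, 0, 0, 0, 0, 1], [0, 0, 0, 0, 0, 0]]}}

```text
time: 5.85
tool_pos: [0.5487, 0.0931, 0.2664]
tool_rot: [0.0, 0.615, 0.789, -0.0]
contact_force: [-4.0, -0.6, 5.3]
gripper_width: 0.635
grasp_force: 64.6
```

```bash
python3 s.py
```

```text
5.85 [0.5487 0.0931 0.2664] [ 2.000e-04  6.147e-01  7.887e-01 -3.000e-04] F [-4.  -0.6  5.3] M [-0.215  0.686 -0.128] w 54.2 64.6 j [ 3.500e-02 -1.220e-01  1.749e+00 -1.000e-03  1.515e+00 -2.120e-01] tau6 -0.027
yaw of x 104.13 to axis (tool mm) [  0.3   0.4 -27.1]
```

>>> {"api": "play_rows", "payload": {"commands": [[0, 0, 0, 0, 0, 0.8], [0, 0, 0, 0, 0, 0.8], [0, 0, 0, 0, 0, 0.8], [0, 0, 0, 0, 0, 0.8]]}}

```text
time: 6.18
tool_pos: [0.5486, 0.093, 0.2664]
tool_rot: [0.0, 0.636, 0.771, -0.0]
contact_force: [-4.1, -1.6, 5.2]
gripper_width: 0.632
grasp_force: 64.6
```

```bash
python3 s.py
```

```text
6.18 [0.5486 0.093  0.2664] [ 1.000e-04  6.364e-01  7.714e-01 -3.000e-04] F [-4.1 -1.6  5.2] M [-0.185  0.814  0.183] w 53.9 64.6 j [ 3.500e-02 -1.230e-01  1.749e+00 -1.000e-03  1.516e+00 -1.570e-01] tau6 -0.01
yaw of x 100.95 to axis (tool mm) [  0.3   0.5 -27.1]
```

>>> {"api": "play_rows", "payload": {"commands": [[0, 0, 0, 0, 0, 0.8], [0, 0, 0, 0, 0, 0.8], [0, 0, 0, 0, 0, 0.8], [0, 0, 0, 0, 0, 0.8]]}}

```text
time: 6.52
tool_pos: [0.5486, 0.0931, 0.2663]
tool_rot: [0.0, 0.658, 0.753, -0.0]
contact_force: [-5.0, -1.1, 4.8]
gripper_width: 0.631
grasp_force: 64.6
```

```bash
python3 s.py
```

```text
6.52 [0.5486 0.0931 0.2663] [ 1.000e-04  6.577e-01  7.533e-01 -4.000e-04] F [-5.  -1.1  4.8] M [-0.245  0.807  0.126] w 53.9 64.6 j [ 3.500e-02 -1.220e-01  1.749e+00 -1.000e-03  1.516e+00 -1.010e-01] tau6 -0.009
yaw of x 97.75 to axis (tool mm) [  0.4   0.5 -27.2]
```

Drag only so far, about 0.13–0.18 N m. I'm continuing.

>>> {"api": "play_rows", "payload": {"commands": [[0, 0, 0, 0, 0, 0.8], [0, 0, 0, 0, 0, 0.8], [0, 0, 0, 0, 0, 0.8], [0, 0, 0, 0, 0, 0.8]]}}

```text
time: 6.85
tool_pos: [0.5485, 0.0931, 0.2664]
tool_rot: [0.0, 0.678, 0.735, -0.0]
contact_force: [-6.2, -1.6, 5.1]
gripper_width: 0.635
grasp_force: 64.6
```

```bash
python3 s.py
```

```text
6.85 [0.5485 0.0931 0.2664] [ 1.000e-04  6.785e-01  7.346e-01 -4.000e-04] F [-6.2 -1.6  5.1] M [-0.219  0.843  0.082] w 54.2 64.6 j [ 3.500e-02 -1.230e-01  1.749e+00 -1.000e-03  1.516e+00 -4.500e-02] tau6 -0.009
yaw of x 94.55 to axis (tool mm) [  0.4   0.5 -27.1]
```

>>> {"api": "play_rows", "payload": {"commands": [[0, 0, 0, 0, 0, 0.8], [0, 0, 0, 0, 0, 0.8], [0, 0, 0, 0, 0, 0.8], [0, 0, 0, 0, 0, 0.8]]}}

```text
time: 7.18
tool_pos: [0.5484, 0.0931, 0.2663]
tool_rot: [-0.0, 0.699, 0.715, -0.001]
contact_force: [-5.3, -1.8, 5.5]
gripper_width: 0.631
grasp_force: 64.6
```

```bash
python3 s.py
```

```text
7.18 [0.5484 0.0931 0.2663] [-0.000e+00  6.987e-01  7.154e-01 -5.000e-04] F [-5.3 -1.8  5.5] M [-0.251  0.831  0.125] w 53.9 64.6 j [ 3.500e-02 -1.230e-01  1.749e+00 -1.000e-03  1.516e+00  1.100e-02] tau6 -0.009
yaw of x 91.36 to axis (tool mm) [  0.4   0.6 -27.2]
```

>>> {"api": "play_rows", "payload": {"commands": [[0, 0, 0, 0, 0, 0.8], [0, 0, 0, 0, 0, 0.8], [0, 0, 0, 0, 0, 0.8], [0, 0, 0, 0, 0, 0.8]]}}

```text
time: 7.52
tool_pos: [0.5484, 0.0931, 0.2663]
tool_rot: [-0.0, 0.718, 0.696, -0.001]
contact_force: [-5.4, -1.9, 5.8]
gripper_width: 0.632
grasp_force: 64.5
```

```bash
python3 s.py
```

```text
7.52 [0.5484 0.0931 0.2663] [-0.000e+00  7.184e-01  6.956e-01 -6.000e-04] F [-5.4 -1.9  5.8] M [-0.259  0.894  0.099] w 54.0 64.5 j [ 3.500e-02 -1.230e-01  1.749e+00 -1.000e-03  1.516e+00  6.700e-02] tau6 -0.009
yaw of x 88.16 to axis (tool mm) [  0.4   0.6 -27.2]
```

>>> {"api": "play_rows", "payload": {"commands": [[0, 0, 0, 0, 0, 0.8], [0, 0, 0, 0, 0, 0.8], [0, 0, 0, 0, 0, 0.8], [0, 0, 0, 0, 0, 0.8]]}}

```text
time: 7.85
tool_pos: [0.5484, 0.0932, 0.2663]
tool_rot: [-0.0, 0.737, 0.675, -0.001]
contact_force: [-4.9, -1.1, 5.5]
gripper_width: 0.631
grasp_force: 64.6
```

```bash
python3 s.py w6.npz; python3 m.py w6.npz 168
```

```text
7.85 [0.5484 0.0932 0.2663] [-1.000e-04  7.374e-01  6.755e-01 -5.000e-04] F [-4.9 -1.1  5.5] M [-0.155  0.923  0.336] w 53.9 64.6 j [ 3.500e-02 -1.230e-01  1.749e+00 -1.000e-03  1.516e+00  1.220e-01] tau6 0.205
yaw of x 84.99 to axis (tool mm) [  0.4   0.6 -27.2]
412 inner [0.5481 0.0926] outer [0.5327 0.0958] len 0.0158 dir 168.1
360 inner [0.5478 0.0926] outer [0.5327 0.0958] len 0.0155 dir 167.8
311 inner [0.5478 0.0926] outer [0.5331 0.0957] len 0.015 dir 168.0
30394 inner [0.5584 0.1664] outer [0.4118 0.0531] len 0.1852 dir -142.3
16132 inner [0.475  0.0702] outer [0.5307 0.1815] len 0.1245 dir 63.4
15725 inner [0.4749 0.0704] outer [0.5306 0.1813] len 0.1241 dir 63.4
```

Contact: the torque rose to 0.34 N m with the knob still at 168°. I'm holding still for a moment and reading again.

>>> {"api": "play_rows", "payload": {"commands": [[0, 0, 0, 0, 0, 0.2], [0, 0, 0, 0, 0, 0]]}}

```text
time: 8.07
tool_pos: [0.5484, 0.0932, 0.2664]
tool_rot: [-0.0, 0.738, 0.674, -0.001]
contact_force: [-5.0, -1.9, 5.3]
gripper_width: 0.632
grasp_force: 64.6
```

```bash
python3 s.py
```

```text
8.07 [0.5484 0.0932 0.2664] [-1.000e-04  7.383e-01  6.744e-01 -5.000e-04] F [-5.  -1.9  5.3] M [-0.178  0.94   0.262] w 53.9 64.6 j [ 3.500e-02 -1.230e-01  1.749e+00 -1.000e-03  1.516e+00  1.250e-01] tau6 0.266
yaw of x 84.82 to axis (tool mm) [  0.4   0.6 -27.1]
```

>>> {"api": "play_rows", "payload": {"commands": [[0, 0, 0, 0, 0, 0.4], [0, 0, 0, 0, 0, 0], [0, 0, 0, 0, 0, 0]]}}

```text
time: 8.32
tool_pos: [0.5483, 0.0932, 0.2663]
tool_rot: [-0.0, 0.741, 0.672, -0.001]
contact_force: [-4.5, -1.4, 7.0]
gripper_width: 0.636
grasp_force: 64.6
```

```bash
python3 s.py
```

```text
8.32 [0.5483 0.0932 0.2663] [-1.000e-04  7.407e-01  6.718e-01 -6.000e-04] F [-4.5 -1.4  7. ] M [-0.154  0.914  0.211] w 54.3 64.6 j [ 0.035 -0.123  1.749 -0.     1.516  0.132] tau6 0.232
yaw of x 84.42 to axis (tool mm) [  0.3   0.6 -27.2]
```

>>> {"api": "play_rows", "payload": {"commands": [[0, 0, 0, 0, 0, 0.5], [0, 0, 0, 0, 0, 0.5]]}}

```text
time: 8.48
tool_pos: [0.5483, 0.0933, 0.2663]
tool_rot: [-0.0, 0.746, 0.665, -0.001]
contact_force: [-4.5, -1.0, 5.7]
gripper_width: 0.63
grasp_force: 64.6
```

```bash
python3 s.py w7.npz; python3 m.py w7.npz 168|head -3
```

```text
8.48 [0.5483 0.0933 0.2663] [-2.000e-04  7.464e-01  6.655e-01 -5.000e-04] F [-4.5 -1.   5.7] M [-0.189  0.954  0.469] w 53.8 64.6 j [ 0.035 -0.123  1.749 -0.     1.516  0.15 ] tau6 0.37
yaw of x 83.43 to axis (tool mm) [  0.3   0.6 -27.2]
29811 inner [0.5585 0.1659] outer [0.464 0.091] len 0.1205 dir -141.6
357 inner [0.5478 0.0926] outer [0.5327 0.096 ] len 0.0154 dir 167.4
314 inner [0.5477 0.0926] outer [0.533  0.0959] len 0.0151 dir 167.2
```

>>> {"api": "play_rows", "payload": {"commands": [[0, 0, 0, 0, 0, 0], [0, 0, 0, 0, 0, 0], [0, 0, 0, 0, 0, 0], [0, 0, 0, 0, 0, 0]]}}

```text
time: 8.87
tool_pos: [0.5483, 0.0932, 0.2663]
tool_rot: [-0.0, 0.746, 0.665, -0.001]
contact_force: [-4.9, -0.7, 5.2]
gripper_width: 0.63
grasp_force: 64.6
```

```bash
python3 s.py w8.npz; python3 m.py w8.npz 168|head -3
```

```text
8.87 [0.5483 0.0932 0.2663] [-2.000e-04  7.465e-01  6.654e-01 -6.000e-04] F [-4.9 -0.7  5.2] M [-0.2    0.954  0.23 ] w 53.8 64.6 j [ 0.035 -0.123  1.749 -0.     1.516  0.15 ] tau6 0.262
yaw of x 83.42 to axis (tool mm) [  0.3   0.6 -27.2]
29759 inner [0.5585 0.1659] outer [0.4647 0.0914] len 0.1198 dir -141.5
363 inner [0.5478 0.0926] outer [0.5327 0.096 ] len 0.0155 dir 167.3
313 inner [0.5477 0.0926] outer [0.533  0.0959] len 0.0151 dir 167.5
```

>>> {"api": "play_rows", "payload": {"commands": [[0, 0, 0, 0, 0, 0.4], [0, 0, 0, 0, 0, 0.4]]}}

```text
time: 9.08
tool_pos: [0.5483, 0.0932, 0.2663]
tool_rot: [-0.0, 0.751, 0.66, -0.001]
contact_force: [-5.0, -1.6, 5.9]
gripper_width: 0.629
grasp_force: 64.6
```

```bash
python3 s.py w9.npz; python3 m.py w9.npz 168|head -3
```

```text
9.08 [0.5483 0.0932 0.2663] [-1.000e-04  7.510e-01  6.603e-01 -6.000e-04] F [-5.  -1.6  5.9] M [-0.202  0.907  0.432] w 53.7 64.6 j [ 0.035 -0.123  1.749 -0.     1.516  0.163] tau6 0.385
yaw of x 82.64 to axis (tool mm) [  0.3   0.6 -27.2]
409 inner [0.5481 0.0926] outer [0.5327 0.0961] len 0.0158 dir 167.0
360 inner [0.5478 0.0926] outer [0.5327 0.0961] len 0.0154 dir 166.9
314 inner [0.5477 0.0926] outer [0.5331 0.0961] len 0.0151 dir 166.8
```

The torque has levelled off at about 0.43 N m and the knob is at 166.9° against the rib's 167.4°. The ring is tight and the knob is on the mark, so I'm releasing and rising.

>>> {"api": "play_rows", "payload": {"commands": [[0, 0, 0, 0, 0, 0], [0, 0, 0, 0, 0, 0], [0, 0, 0, 0, 0, 0], [0, 0, 0, 0, 0, 0], [0, 0, 0, 0, 0, 0]], "hand": 82}}

```text
time: 9.55
tool_pos: [0.5489, 0.0933, 0.2651]
tool_rot: [0.0, 0.752, 0.66, 0.0]
contact_force: [0.2, 0.3, -0.3]
gripper_width: 0.96
grasp_force: 0.0
```

>>> {"api": "play_rows", "payload": {"commands": [[0, 0, -10, 0, 0, 0], [0, 0, -25, 0, 0, 0], [0, 0, -25, 0, 0, 0], [0, 0, -20, 0, 0, 0], [0, 0, 0, 0, 0, 0]]}}

```text
time: 9.97
tool_pos: [0.5507, 0.0934, 0.352]
tool_rot: [0.003, 0.752, 0.66, 0.004]
contact_force: [0.4, 0.1, 0.7]
gripper_width: 0.961
grasp_force: 0.0
```

>>> {"api": "play_rows", "payload": {"commands": [[0, 0, 0, 0, 0, 0], [0, 0, 0, 0, 0, 0], [0, 0, 0, 0, 0, 0]]}}

```text
time: 10.22
tool_pos: [0.5483, 0.0933, 0.3434]
tool_rot: [-0.001, 0.752, 0.66, -0.001]
contact_force: [0.0, 0.5, 0.8]
gripper_width: 0.959
grasp_force: 0.0
```

```bash
python3 s.py w10.npz; python3 m.py w10.npz 167; python3 -c "
import numpy as np,cv2
cv2.imwrite('pics/w10.png',np.load('w10.npz')['image'][...,::-1])"
```

```text
10.22 [0.5483 0.0933 0.3434] [-0.0009  0.7516  0.6597 -0.0011] F [0.  0.5 0.8] M [-0.024  0.029 -0.009] w 81.9 0.0 j [ 0.035 -0.149  1.647 -0.     1.647  0.165] tau6 -0.0
yaw of x 82.55 to axis (tool mm) [ 0.3  0.8 49.9]
67466 inner [0.6687 0.1592] outer [0.3908 0.1013] len 0.2838 dir -168.2
15026 inner [0.5128 0.0646] outer [0.5256 0.1826] len 0.1186 dir 83.8
125 inner [0.5475 0.0931] outer [0.5329 0.0966] len 0.015 dir 166.3
67466 inner [0.7014 0.1577] outer [0.3412 0.0827] len 0.3679 dir -168.2
15026 inner [0.4993 0.0351] outer [0.5158 0.188 ] len 0.1538 dir 83.8
12020 inner [0.5209 0.1845] outer [0.4671 0.0413] len 0.1529 dir -110.6
```

View pics/w10.png

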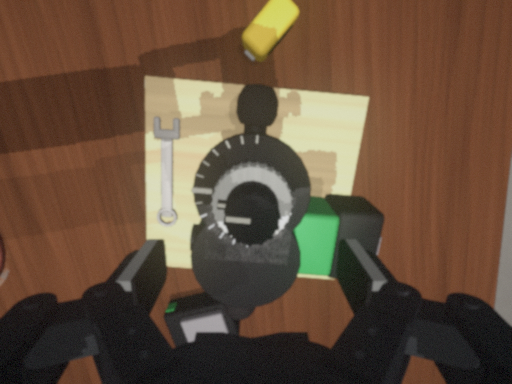

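The gripper is clear. The knob's line at (238,220) points at 166.3° against the rib's 167.4°, well within 5°. The spanner, tape measure and battery are undisturbed, so I'm handing in.

```bash
python3 -c "
from plant import manip
print(manip.job_done())"
```

```text
the job is handed in; nothing more can be done
None
```

I turned the knob to about 1° from the index rib, tightened the lock ring on its shoulder (torque peaked at about 0.43–0.47 N m), released it without disturbing the other items, and handed the job in; no verdict came back.

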